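# Press the hold-down lever through the guard window

### The arm

A 7-joint arm with a two-finger parallel gripper is mounted at the origin on a cart in front of the work surface, level with it; the furniture and walls round the work are solid. World frame = base frame: x ahead of the robot, y to its left, z up, the work surface at z = 0. Lengths are in m, angles in rad, forces in N, time in s.
With the tool pointing down it reaches from about 0.35 to 0.9 m from the base axis. Payload 7.2 kg.
Tool frame: the origin (TCP) lies on the centre line of the jaws, within the pads' length; the fingertips stand 14 mm ahead of it and the grasp point (between the pads) lies 5 mm behind it; z points along the fingers, y is the line along which they close (so a half turn about z gives the same grasp; the last joint's range is limited). The gripper opens to 88 mm and grips with 3 to 60 N. Pads are 20 mm wide; open, the fingers measure 115 mm over their backs; the gripper's body (75 mm by 178 mm) begins 61 mm behind the grasp point.
Start: joints at [-1.265, 0.411, -0.013, 1.596, 0.006, 1.134, -0.082], TCP at [0.228, 0.582, 0.237] pointing down, gripper open.
Joint ranges: [-2.95, 2.95], [-0.29, 1.99], [-1.47, 1.44], [0.14, 2.54], [-1.03, 4.17], [0.13, 1.85], [-2.86, 2.86]. Speed limits (rad/s): [2.39, 2.39, 3.01, 3.01, 3.14, 3.14, 3.14].

### API

Orientations are given as [roll, pitch, yaw] about the fixed x, y, z axes, in that order (R = Rz(yaw) Ry(pitch) Rx(roll)).
In Python, from station import read_state, grab_frame, order gives the robot as it stands.
- The arm moves only by the tool carry_out, never from a script. Its arguments are lists of equal length, an entry for each row: "translation": the shift along the tool's x, y, z in mm, a list of three; "roll": the turn about the tool's z in rad. In form: {"translation": [[tx, ty, tz], ...], "roll": [roll, ...]}. A call has 1 to 10 rows; each row is the pose to reach, as a shift and turn from the pose commanded when the call began, along the tool's axes at that moment; what a row does not reach only later rows make up. A row lasts 1/10 s, in which the tool goes at most 50 mm and 8.59 degrees, less where a joint would pass 70% of its speed; a pose out of reach is approached as far as the arm can. A call with a gripper value outside its range is refused whole. "fingers" is the opening in per cent of the stroke, from 0 (shut) to 100 (fully open), set as the call begins (left out, the last holds). The fingers move at their own pace and stop on an object; "squeeze" is the grip in N (left out, the last holds). Time passes only in rows, so rows that repeat a pose let the fingers close. It gives the time, the measured TCP pose, the force, the opening and the grip force at its end, in the units of the state.
- read_state(): the state, without advancing time (a new reading comes with each control period).
- grab_frame(name): name is "side" or "top"; returns a dict with "color" (480x640x3 uint8, red, green, blue), "vertical_fov" (degrees; the focal length in pixels is half the picture's height over the tangent of half this angle, whatever the lens; pixels are square), "cx", "cy" (the principal point, pixels), "view" (4x4, takes a point from world to camera coordinates). Camera axes: x right, y up, looking along -z (the intrinsics and any distortion apply to the point x, -y, -z); pixel columns grow to the right and rows downward; lengths in m; the calibration is good to about 2 mm. A picture is of the moment at which its call begins. There is no depth.
- order.finish_job(): hands the job in; it is judged then, once.
The state is a dict: "time": time; "joint_positions": joint angles; "qd": joint speeds; "joint_torque": joint torques, N m; "position": TCP position; "tcp_rot": TCP orientation; "wrist_force": force on the tool from outside, world axes, zero at the start; "torque": the same for the moment, N m; "gripper_width": finger opening in m; "grip_force": force on a finger pad.
Only numpy, scipy, OpenCV 4.12 (cv2) and the standard library are available. Lean on these libraries where they do the work, as an engineer would, in place of code of your own. Each camera call takes 0.05 s, during which the arm holds its last target. There are 200 camera calls.

### The job

Two guarded hold-down fixtures stand on the table, and one of them has a rubber dust boot in its nest. With the fingertips, reach down through the window in the guard of that fixture, press its lever all the way down to the stop, and draw back out, without touching the guard frame. Grasp and lift nothing, do not touch the empty fixture, and leave the boot and the loose things on the table where they are.

Things in the scene. Friction and masses are not known exactly. Their poses are not given: they have to be found in the camera images.
- station_a: The loaded hold-down fixture, bolted to the table. Aluminium base plate 236 x 136 x 10 mm; origin on the table, straight below the centre of the guard window; x runs along the lever from the paddle towards the hinge (away from the robot, give or take the yaw), y across, z up. The base spans x -63 to 173 mm. A nest ring (58 mm outside, 48 mm inside, 6 mm high) stands on the base at x = 78 mm.
- guard_a: Guard frame of the loaded fixture: flat grey bars 14 mm wide, 8 mm thick, top face 100 mm above the table (four screw heads on the corners reach 103 mm), on four 10 mm posts at the corners, with two thin rods over the rear half and one round the front and the sides. Same origin and axes as its fixture. Outside x -57 to 167 mm, y +-64 mm. It must not be touched.
- window_a (a point): Centre of the window in the guard of the loaded fixture, at the top face of the frame (100 mm high). Free opening 86 mm along the fixture's x and 100 mm along its y; axes as the fixture's. Nothing but the lever paddle lies below it.
- paddle_a (a point): Middle of the upper face of the black paddle (36 mm along the lever, 40 mm across, 10 mm thick) at the free end of the lever of the loaded fixture. It lies below the window: about 83 mm above the table with the lever raised, 55 mm with the lever fully down, always within 5 mm of the vertical through the window centre.
- lever_a (a joint): Lever angle of the loaded fixture: 0 = fully raised, 0.20 rad = fully down at its hard stop (level). The hinge is 140 mm from the middle of the paddle, along the fixture's x, 50 mm above the table. It is stiff by friction (about 2 to 3 N at the paddle moves it), has no spring and stays where it is left.
- station_b: The empty hold-down fixture, bolted to the table. Aluminium base plate 236 x 136 x 10 mm; origin on the table, straight below the centre of the guard window; x runs along the lever from the paddle towards the hinge (away from the robot, give or take the yaw), y across, z up. The base spans x -63 to 173 mm. A nest ring (58 mm outside, 48 mm inside, 6 mm high) stands on the base at x = 78 mm.
- guard_b: Guard frame of the empty fixture: flat grey bars 14 mm wide, 8 mm thick, top face 100 mm above the table (four screw heads on the corners reach 103 mm), on four 10 mm posts at the corners, with two thin rods over the rear half and one round the front and the sides. Same origin and axes as its fixture. Outside x -57 to 167 mm, y +-64 mm. It must not be touched.
- window_b (a point): Centre of the window in the guard of the empty fixture, at the top face of the frame (100 mm high). Free opening 86 mm along the fixture's x and 100 mm along its y; axes as the fixture's. Nothing but the lever paddle lies below it.
- paddle_b (a point): Middle of the upper face of the black paddle (36 mm along the lever, 40 mm across, 10 mm thick) at the free end of the lever of the empty fixture. It lies below the window: about 83 mm above the table with the lever raised, 55 mm with the lever fully down, always within 5 mm of the vertical through the window centre.
- lever_b (a joint): Lever angle of the empty fixture: 0 = fully raised, 0.20 rad = fully down at its hard stop (level). The hinge is 140 mm from the middle of the paddle, along the fixture's x, 50 mm above the table. It is stiff by friction (about 2 to 3 N at the paddle moves it), has no spring and stays where it is left.
- boot_in: Black ribbed rubber dust boot, 45 mm across, 22 mm high, lying loose in the nest ring of the loaded fixture, under the lever; origin at the centre of its underside. With the lever fully down the pressure pad stands 1 mm above it.
- boot_spare: Spare dust boot just like the other, 45 x 45 x 22 mm, loose on the table between the fixtures; origin at the centre of its underside. A bystander.
- paint_marker: Paint marker, 138 mm long, 18 mm thick, lying on the table in front of the fixtures; long axis y, origin at the middle of its underside. A bystander.
- tube: White grease tube, 150 x 57 x 40 mm, lying on the table in front of the fixtures; long axis y, origin at the middle of its underside. A bystander.
- rubber_sleeve: Black rubber sleeve, 75 mm long, 18 mm thick, lying on the table in front of the fixtures; long axis y, origin at the middle of its underside. A bystander.
Things that resemble listed ones, but are neither listed nor needed, are in the scene too. Leave any blue or orange look-alike of the boot_in alone.

How it is judged:
By the outcome, as a careful person would: the job done as asked, in the order asked, and still so for the second after the job is handed in, with the robot touching nothing.
It also fails if it takes over 32 s, if anything falls off the work surface, if the arm or the gripper's body presses on something with over 40 N, if the wrist force passes 120 N, or if a joint passes its speed limit or range.

## Working session

There is one attempt and no reset: what is moved stays moved. The work goes in short steps, Python scripts to look and compute and a tool call to move; the robot and the scene stay as the last step left them, time stands still between calls to the robot, and variables do not carry over. Pictures are saved under pics/ and viewed, at most 10 in all, crops included, and the job is handed in when it is done.

Besides the shell and the picture viewer there is one more tool, called after "Emit:" as name([rows], argument=value, ...), one row to a line, values as JSON. carry_out: Moves the arm, as the interface text tells. Its arguments: {"type":"object","properties":{"translation":{"type":"array","items":{"type":"array","items":{"type":"number"}}},"roll":{"type":"array","items":{"type":"number"}},"fingers":{"type":"number"},"squeeze":{"type":"number"}},"required":["translation","roll"]}

```bash
mkdir -p pics; python3 - <<'E'
from station import *
import cv2,pickle
d={}
for n in("top","side"):
    f=grab_frame(n);d[n]=f;cv2.imwrite(f"pics/{n}0.png",f["color"][:,:,::-1])
    print(n,{k:v for k,v in f.items() if k!="color"})
pickle.dump(d,open("f0.pkl","wb"));s=read_state();print(s["position"],s["tcp_rot"],s["time"],s["wrist_force"],s["gripper_width"])
E
```

```text
top {'vertical_fov': 54.14689007955586, 'cx': 318.3537906306421, 'cy': 234.5101767682283, 'view': array([[-0.02973071, -0.9995247 ,  0.008152  , -0.0243187 ],
       [ 0.98987211, -0.02830903,  0.13911074, -0.49469792],
       [-0.13881384,  0.0122053 ,  0.99024328, -0.97309632],
       [ 0.        ,  0.        ,  0.        ,  1.        ]])}
side {'vertical_fov': 52.1422285822014, 'cx': 319.2663696567686, 'cy': 241.99984367194304, 'view': array([[ 0.9787802 , -0.20490116,  0.00219858, -0.4792359 ],
       [ 0.10148328,  0.49403479,  0.86349914, -0.09641552],
       [-0.17801815, -0.84495274,  0.50434552, -0.98335222],
       [ 0.        ,  0.        ,  0.        ,  1.        ]])}
[0.22807437 0.58143532 0.23592838] [-3.14018277e+00  8.67487875e-05  2.76785068e+00] 0.1 [-0.04681356 -0.81507463  0.19995325] 0.08820895104356954
```

View pics/top0.png

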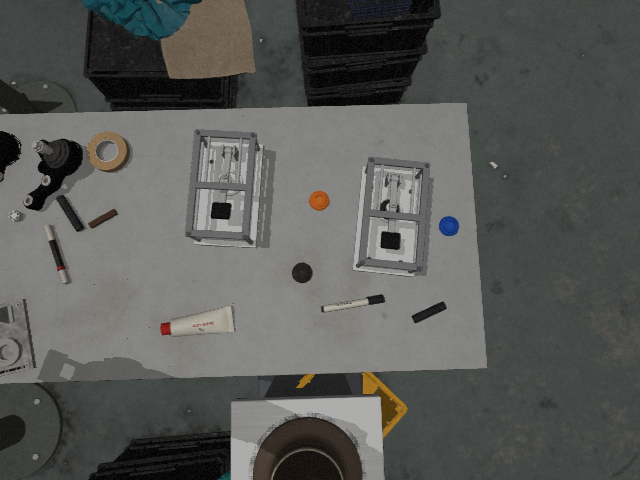

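View pics/side0.png

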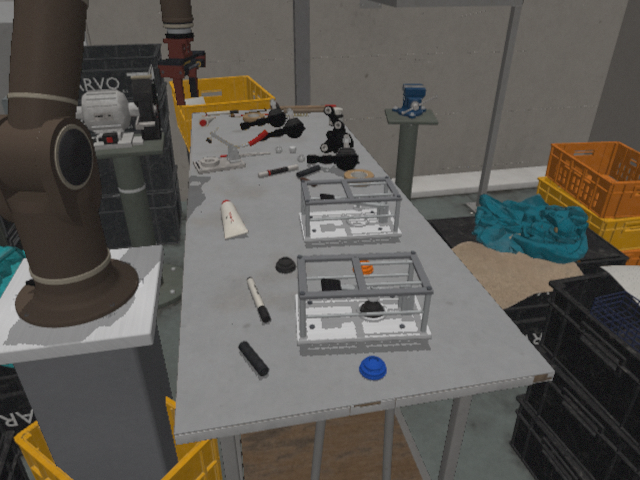

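The top view shows two fixtures, the left at about (222,187) and the right at about (392,215). In the side view the near (right) one seems to hold a black boot at (371,309). I'll enlarge both to check.

```bash
cat >h.py <<'E'
import numpy as np,cv2
def K(f):
    F=240/np.tan(np.radians(f["vertical_fov"]/2));return np.array([[F,0,f["cx"]],[0,F,f["cy"]],[0,0,1]])
def proj(f,P):
    V=f["view"];c=np.atleast_2d(P)@V[:3,:3].T+V[:3,3];c=c*[1,-1,-1];p=c@K(f).T;return p[:,:2]/p[:,2:]
E
python3 - <<'E'
import pickle,cv2,numpy as np
from h import *
d=pickle.load(open("f0.pkl","rb"))
t=d["top"]["color"][:,:,::-1];s=d["side"]["color"][:,:,::-1]
g=lambda im,x,y,w,h,k:cv2.resize(im[y:y+h,x:x+w],None,fx=k,fy=k,interpolation=cv2.INTER_CUBIC)
cv2.imwrite("pics/t1.png",np.hstack([g(t,175,120,100,135,4),g(t,345,145,100,135,4)]))
cv2.imwrite("pics/s1.png",g(s,285,170,160,190,3.15))
for n in d: print(n,proj(d[n],[[.228,.5815,.236],[0,0,0],[0,0,.3]]))
E
```

```text
top [[-56.80684982 389.78628046]
 [306.61955015 473.21140158]
 [303.16164591 549.120568  ]]
side [[187.6264227   95.22361124]
 [ 80.20855657 290.09491011]
 [ 37.12599636 146.1202983 ]]
```

View pics/t1.png

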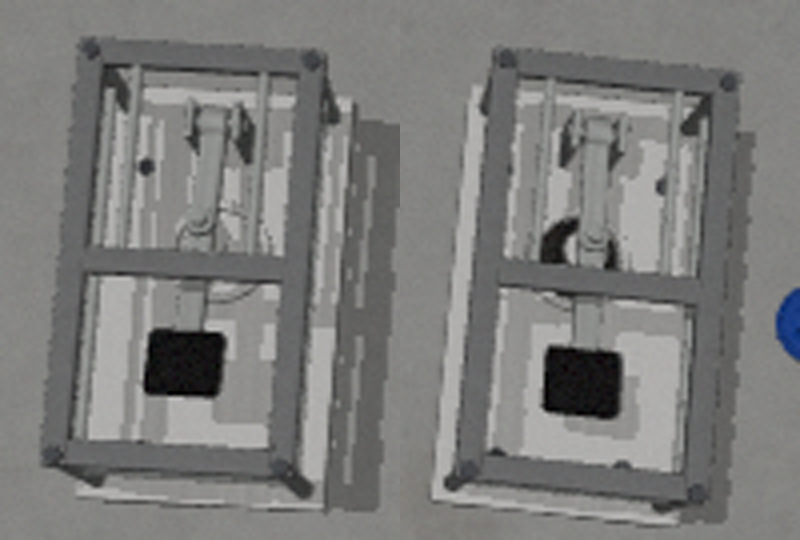

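View pics/s1.png

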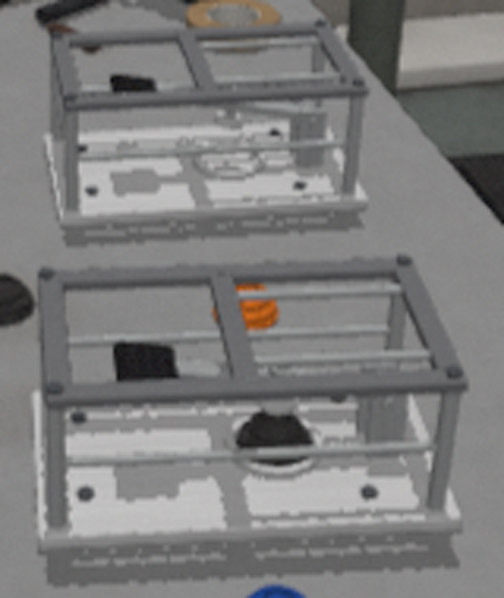

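The near (right) fixture has the boot, with the boot at about (371,309) in the side view, and the far ring is empty. So station_a is the right one; I'll fit its pose from the guard screw heads in both views.

```bash
cat >fit.py <<'E'
import pickle,numpy as np
from h import *
from scipy.optimize import least_squares
d=pickle.load(open("f0.pkl","rb"))
top=np.array([[371.25,159.5],[427.25,165.5],[362,263.75],[419.25,268.5]])-.375
side=np.array([[412.9,253.2],[429.8,287.8],[300.2,257],[302.8,292.5]])-.35
L=np.array([[.16,.057],[.16,-.057],[-.05,.057],[-.05,-.057]])
def W(q,P,z):
    c,s=np.cos(q[2]),np.sin(q[2]);P=np.atleast_2d(P)
    return np.c_[P@np.array([[c,s],[-s,c]])+q[:2],np.full(len(P),z)]
def fit(fs):
    r=lambda q:np.concatenate([(proj(d[n],W(q,L,.103))-p).ravel() for n,p in fs])
    o=least_squares(r,[.5,-.2,0]);return o.x,o.fun.round(1)
for fs in ([("top",top)],[("side",side)],[("top",top),("side",side)]):
    q,f=fit(fs);print(q.round(4),f)
print("paddle raised",proj(d["top"],W(q,[[0,0]],.083)),proj(d["side"],W(q,[[0,0]],.083)),W(q,[0,0],0))
from station import read_state
from scipy.spatial.transform import Rotation as R
s=read_state();Rm=R.from_euler("xyz",s["tcp_rot"]).as_matrix()
print("shift mm to window at z=.2:",1000*Rm.T@(np.r_[q[:2],.2]-s["position"]),"yaw",s["tcp_rot"][2],"fix yaw",q[2])
E
python3 fit.py
```

```text
[ 0.4687 -0.1856 -0.1316] [ 0.1  1.  -0.5  0.6  0.2 -1.3  0.2 -0.2]
[ 0.469  -0.1885 -0.1356] [ 0.2 -0.7 -0.6  0.4  0.3 -0.5  0.2  0.8]
[ 0.4691 -0.1865 -0.1334] [ 0.7  0.7  0.1  0.5  0.6 -1.6  0.6 -0.4 -0.3 -1.3 -1.  -0.4  0.1 -1.
  0.2  0.1]
paddle raised [[391.29007068 241.11354268]] [[329.64854662 281.18541158]] [[ 0.46914526 -0.18653868  0.        ]]
shift mm to window at z=.2: [-504.814646   -626.89224912   36.85604748] yaw 2.767850680292689 fix yaw -0.1334312710612012
```

Emit:
carry_out([
  [-10,-12,0],
  [-30,-37,0],
  [-55,-68,0],
  [-80,-99,0],
  [-106,-131,0],
  [-131,-163,0],
  [-156,-194,0],
  [-181,-225,0],
  [-200,-248,0],
  [-210,-261,0],
], roll=[0,-0.02,-0.05,-0.09,-0.12,-0.16,-0.19,-0.22,-0.24,-0.24], fingers=0, squeeze=10)

```text
time: 1.1
position: [0.329, 0.2594, 0.2366]
tcp_rot: [-3.141, -0.0, 3.006]
wrist_force: [0.8, 0.5, -1.6]
gripper_width: 0.0113
grip_force: 0.0
```

```bash
python3 fit.py|tail -1; python3 -c "
from station import *;s=read_state();print({k:s[k] for k in('time','position','tcp_rot','wrist_force','joint_positions','gripper_width')})"
```

```text
shift mm to window at z=.2: [-199.30304166 -422.83868262   36.7763066 ] yaw 3.0056694659201995 fix yaw -0.1334312710612012
{'time': 1.1, 'position': array([0.32898303, 0.25942588, 0.23656381]), 'tcp_rot': array([-3.14104970e+00, -8.57437915e-05,  3.00566947e+00]), 'wrist_force': array([ 0.76666466,  0.53169397, -1.5813841 ]), 'joint_positions': array([-0.87683486,  0.05116854,  0.09723102,  2.06680679, -0.00550387,
        1.0243481 ,  0.65800534]), 'gripper_width': 0.011333222651988318}
```

Emit:
carry_out([
  [-6,-12,0],
  [-18,-38,0],
  [-36,-77,0],
  [-54,-115,0],
  [-72,-154,0],
  [-90,-192,0],
  [-108,-230,0],
  [-126,-268,0],
  [-140,-298,0],
  [-148,-314,0],
], roll=[0,0,0,0,0,0,0,0,0,0])

```text
time: 2.1
position: [0.4337, -0.0713, 0.2367]
tcp_rot: [-3.141, 0.001, 3.006]
wrist_force: [1.1, 0.5, 0.1]
gripper_width: 0.0007
grip_force: 0.0
```

Emit:
carry_out([
  [-8,-18,0],
  [-22,-48,0],
  [-36,-78,0],
  [-45,-97,0],
  [-50,-107,0],
  [-51,-109,0],
  [-51,-109,0],
  [-51,-109,0],
], roll=[0,0,0,0,0,0,0,0])

```text
time: 2.9
position: [0.4691, -0.1823, 0.2365]
tcp_rot: [3.141, -0.0, 3.009]
wrist_force: [0.0, 0.4, 0.7]
gripper_width: 0.0007
grip_force: 0.0
```

```bash
python3 fit.py|tail -1; python3 - <<'E'
from station import *
import cv2,numpy as np
s=read_state();print({k:s[k] for k in('time','position','tcp_rot','wrist_force','gripper_width')})
t=grab_frame("top")["color"][:,:,::-1];u=grab_frame("side")["color"][:,:,::-1]
a=cv2.resize(t[130:290,330:460],(390,480));b=cv2.resize(u[150:350,265:435],(408,480))
cv2.imwrite("pics/c2.png",np.hstack([a,b]))
E
```

```text
shift mm to window at z=.2: [-0.60511156 -4.20341795 36.47255516] yaw 3.0092527275945447 fix yaw -0.1334312710612012
{'time': 2.9, 'position': array([ 0.46911426, -0.18231909,  0.23647569]), 'tcp_rot': array([ 3.14091247e+00, -4.82257559e-04,  3.00925273e+00]), 'wrist_force': array([0.03607855, 0.38602606, 0.74886248]), 'gripper_width': 0.0007319161183698791}
```

View pics/c2.png

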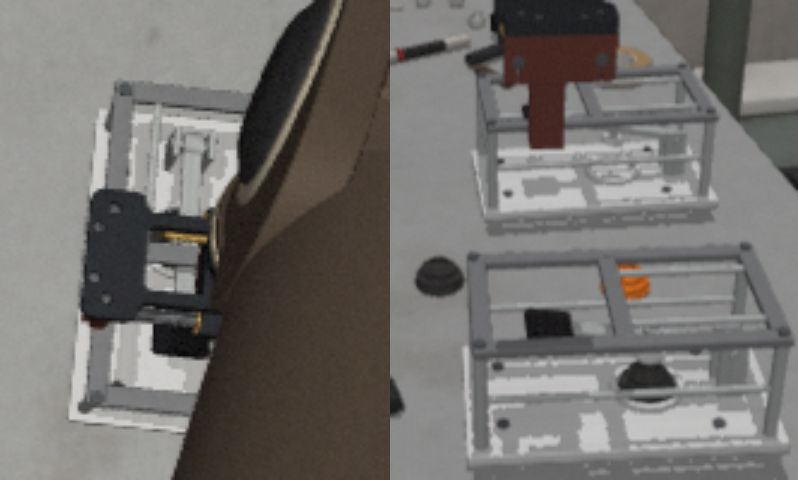

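The right panel shows the shut fingers at crop (547,148), over the window and paddle and about centred. I'll centre by 4 mm and descend.

Emit:
carry_out([
  [0,-4,5],
  [-1,-4,20],
  [-1,-4,45],
  [-1,-4,70],
  [-1,-4,92],
  [-1,-4,110],
  [-1,-4,122],
  [-1,-4,128],
  [-1,-4,130],
  [-1,-4,130],
], roll=[0,0,0,0,0,0,0,0,0,0])

```text
time: 4.0
position: [0.4699, -0.1878, 0.1069]
tcp_rot: [-3.142, 0.0, 3.008]
wrist_force: [0.0, 0.1, -0.7]
gripper_width: 0.0003
grip_force: 0.0
```

```bash
python3 fit.py|tail -1; python3 - <<'E'
from station import *
import cv2,numpy as np
u=grab_frame("side")["color"][:,:,::-1]
cv2.imwrite("pics/c3.png",cv2.resize(u[200:350,270:450],(720,600),interpolation=cv2.INTER_CUBIC))
E
```

```text
shift mm to window at z=.2: [  0.87818317   1.18050384 -93.06824577] yaw 3.0077124447048966 fix yaw -0.1334312710612012
```

View pics/c3.png

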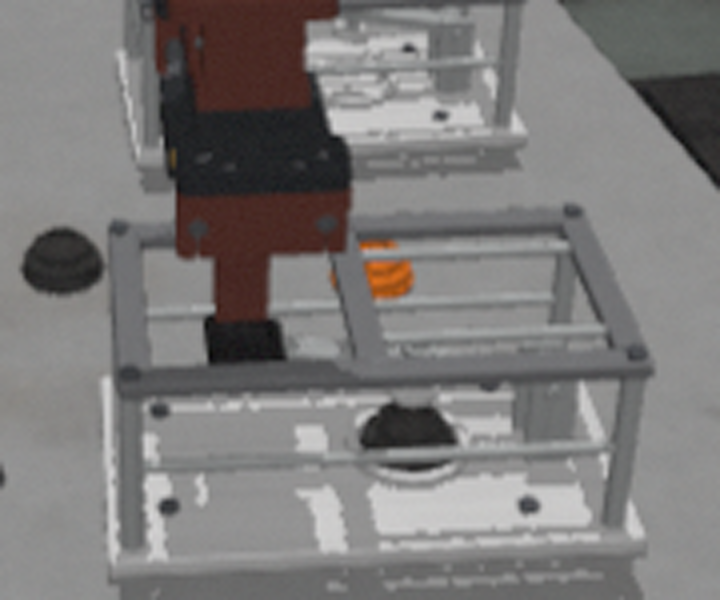

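The fingertips are just above the paddle, centred at crop (243,320) and clear of the frame. Now I'll press.

Emit:
carry_out([
  [0,0,4],
  [0,0,9],
  [0,0,14],
  [0,0,19],
  [0,0,24],
  [0,0,28],
  [0,0,31],
  [0,0,33],
  [0,0,34],
  [0,0,34],
], roll=[0,0,0,0,0,0,0,0,0,0])

```text
time: 5.05
position: [0.4698, -0.1877, 0.0726]
tcp_rot: [-3.142, 0.0, 3.008]
wrist_force: [-0.1, 0.8, 0.1]
gripper_width: 0.0006
grip_force: 0.0
```

Emit:
carry_out([
  [0,0,1],
  [0,0,2],
  [0,0,3],
  [0,0,3],
], roll=[0,0,0,0])

```text
time: 5.45
position: [0.4699, -0.1877, 0.0696]
tcp_rot: [-3.142, 0.0, 3.008]
wrist_force: [-0.9, 0.1, 0.1]
gripper_width: 0.0006
grip_force: 0.0
```

Emit:
carry_out([
  [0,0,1],
  [0,0,2],
  [0,0,2],
  [0,0,2],
], roll=[0,0,0,0])

```text
time: 5.85
position: [0.4699, -0.1878, 0.0689]
tcp_rot: [3.141, 0.001, 3.008]
wrist_force: [-5.6, 1.9, 19.2]
gripper_width: 0.0002
grip_force: 9.4
```

Emit:
carry_out([
  [0,0,1],
  [0,0,1],
  [0,0,1],
], roll=[0,0,0])

```text
time: 6.15
position: [0.47, -0.1878, 0.0687]
tcp_rot: [3.14, 0.001, 3.007]
wrist_force: [-8.3, 3.5, 29.4]
gripper_width: 0.0003
grip_force: 14.6
```

Emit:
carry_out([
  [0,0,-2],
  [0,0,-8],
  [0,0,-20],
  [0,0,-40],
  [0,0,-65],
  [0,0,-90],
  [0,0,-115],
  [0,0,-133],
  [0,0,-142],
  [0,0,-145],
], roll=[0,0,0,0,0,0,0,0,0,0])

```text
time: 7.15
position: [0.47, -0.1878, 0.2127]
tcp_rot: [3.141, 0.002, 3.008]
wrist_force: [-0.1, -0.3, 0.5]
gripper_width: 0.0006
grip_force: 0.0
```

Emit:
carry_out([
  [0,0,-3],
  [0,0,-5],
  [0,0,-5],
  [0,0,-5],
], roll=[0,0,0,0])

```text
time: 7.55
position: [0.4694, -0.1876, 0.2161]
tcp_rot: [-3.142, -0.001, 3.008]
wrist_force: [-0.7, -0.1, -0.1]
gripper_width: 0.0003
grip_force: 0.0
```

```bash
python3 - <<'E'
from station import *
import cv2,numpy as np
u=grab_frame("side")["color"][:,:,::-1]
cv2.imwrite("pics/c4.png",cv2.resize(u[200:350,270:450],(720,600),interpolation=cv2.INTER_CUBIC))
E
```

```text
(no output)
```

View pics/c4.png

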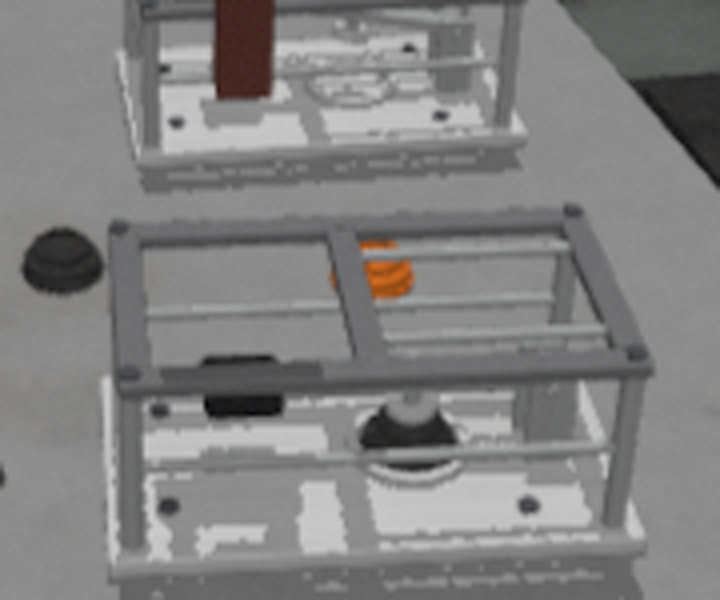

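The paddle is down at crop (243,385), the pad is just over the boot at (408,410), and the boot and guard haven't moved. The fingers are well clear.

```bash
python3 -c "
from station import *;print(order.finish_job())"
```

```text
the job is handed in; nothing more can be done
None
```

The loaded fixture's lever is pressed down to its stop (29 N at the fingertips, with no further travel), the fingers are back out above the guard with no sign of contact with the frame, and the job is handed in; no verdict was returned.

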